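Lock the reading stand and hold the vial carrier out over the code reader

ROBOT

A 6-joint arm with a two-finger parallel gripper is mounted at the origin on the work surface. World frame = base frame: x ahead of the robot, y to its left, z up, the work surface at z = 0. Lengths are in m, angles in rad, forces in N, time in s.
With the tool pointing down it reaches from about 0.225 to 0.875 m from the base axis. Payload 3.4 kg.
Tool frame: the origin (TCP) lies at the very end of the fingers, on their centre line; the grasp point (between the pads) lies 19 mm behind it; x points along the fingers, y is the direction in which the jaws open and shut, and the axes are right-handed (so a half turn about x gives the same grasp; the last joint's range is limited). The gripper opens to 85 mm and grips with 20 to 120 N. Pads are 22 mm wide; open, the fingers measure 114 mm over their backs; the gripper's body (76 mm by 85 mm) begins 54 mm behind the grasp point. The pads swing forward as they close: fully open they stand 13 mm farther back than shut.
Start: joints at [-1.462, 0.276, 1.505, -0, 1.361, -0.121], TCP at [0.131, -0.56, 0.231] pointing down, gripper open.
Joint ranges: [-2.89, 2.89], [-0.75, 2.08], [0.22, 2.7], [-1.18, 4.32], [0.11, 2.71], [-2.7, 2.7]. Speed limits (rad/s): [2.57, 2.57, 3.14, 3.14, 3.14, 3.14].

INTERFACE

Orientations are given as a unit quaternion [w, x, y, z].
In Python, from rig import manip gives the robot as it stands. The module is installed in compiled form; this text tells all that it offers.
- The arm moves only by the tool play_rows, never from a script. Its argument "plan" is a list that holds one entry, the list of rows, each a list of 5 numbers: the closure, from 0 (fully open) to 1 (shut), then the shift along the tool's x, y, z in m, then the turn about the tool's x in degrees. A call has 1 to 12 rows; each row is the pose to reach, as a shift and turn from the pose measured when the call began, along the tool's axes at that moment; what a row does not reach only later rows make up. A row lasts 1/10 s, in which the tool goes at most 50 mm and 8.59 degrees, less where a joint would pass 70% of its speed; a pose out of reach is approached as far as the arm can. A call with a gripper value outside its range is refused whole. The fingers move at their own pace and stop on an object; "grip_force" is the grip in N (left out, the last holds). Time passes only in rows, so rows that repeat a pose let the fingers close. It gives the time, the measured TCP pose, the force and the opening at its end, in the units of the state.
- manip.get_state(): the state, without advancing time (a new reading comes with each control period).
- manip.get_image(name): name is "scene" or "side" or "wrist"; returns (picture, depth): 480x640x3 uint8, red, green, blue; 480x640 float32, m along the optical axis (not along the pixel's ray), 0 where there is no reading.
- manip.camera_params(name): a dict with "intrinsics" (3x3 intrinsics, pixels), "dist_coeffs" ([k1, k2, p1, p2, k3] as OpenCV has them; the pictures are not rectified), "R" (3x3) and "t" (3): a world point X has camera coordinates R X + t; the wrist camera has in their place "mount" (4x4, takes a point from camera to tool coordinates, whose origin is the TCP and whose axes are the tool frame's). Camera axes: x right, y down, z forward; pixel columns grow to the right and rows downward; lengths in m; the calibration is good to about 2 mm. A picture is of the moment at which its call begins: read the wrist's pose just before it. camera_params takes no time and is no camera call.
- manip.sign_off(): hands the job in, once; it reports no verdict.
The state is a dict: "clock": time; "qpos": joint angles; "qd": joint speeds; "effort": joint torques, N m; "position": TCP position; "ee_rot": TCP orientation; "contact_force": force on the tool from outside, world axes, zero at the start; "moment": the same for the moment, N m; "width": finger opening in m.
Only numpy, scipy, OpenCV 4.12 (cv2) and the standard library are available. Lean on these libraries where they do the work, as an engineer would, in place of code of your own. Each camera call takes 0.05 s, during which the arm holds its last target.

TASK

First turn the lock ring on the stand's column clockwise (seen from above) by its lever, all the way to the white locked mark. Then slide the vial carrier outward along its guides, without lifting it out of them, until the black line across the carrier lies right at the platform's edge; there it would tip if let go, so keep it level and finish while still holding it there with the gripper, and leave the bottle, the blue tip box and the jar where they stand.

Things in the scene. Friction and masses are not known exactly. Their poses are not given: they have to be found in the camera images.
- stand: Fixed stand; origin on the table, z up, +y = OUTWARD slide direction. Steel platform: x -46 to 46, y -170 to 70 mm, top 90 mm above the table. Guides 6 mm high, 8 wide, at x = +-42 mm (3 mm play beside the carrier). Column at x 95, y -50 mm, top at 126 mm. Base plate 12 mm thick, x -90 to 150, y -175 to 75. Grey code reader under the overhang, 100 x 110 x 34 mm, on the table at x 0, y 175.
- platform_edge (a point): Middle of the platform's outer edge, at the level of its top face (90 mm above the table); axes as the stand's: +y is outward, +x runs along the edge towards the column's side.
- ring_axis (a point): Point on the lock ring's vertical turning axis, 107 mm above the table (mid-height of its lever); axes as the stand's. The ring is a ribbed aluminium disc, 60 mm in diameter and 26 mm high, round the column, just above platform level.
- lock_ring (a joint): Angle of the lock ring in rad: it grows clockwise seen from above. Starts between 0 and 0.4 (open); the lever is over the white locked mark at 1.44, and a hard stop follows at 1.5. Locked means above 1.35. Friction holds it where it is left (about 0.12 N m).
- ring_lever (a point): Grip point on the ring's black lever, 72 mm from the axis, mid-height. The lever is an upright radial bar, 26 to 95 mm from the axis, 10 mm thick, 92 to 122 mm above the table, free air (80 mm) under its outer part. At joint 0 it points 0.785 rad anticlockwise from the stand's +x, at the mark 0.655 rad clockwise from it.
- locked_mark (a point): Middle of the white locked mark: a 17 x 8 mm white radial bar, 30 to 48 mm from the ring axis, on the fixed dark disc (96 mm in diameter, top at platform level) below the ring. Locked: the lever lies over it.
- carrier: Loose vial carrier between the guides: aluminium plate 70 (x) x 260 (y) x 8 mm, origin at the centre of its underside, +y outward. 0.48 to 0.75 kg, centre of mass at about y +19 mm: it tips when over about 111 mm overhangs. Grey rack with slim amber vials on its outer half (y 22 to 114 mm, up to 51 mm above the underside). It starts with its line 75 to 120 mm inside the edge.
- carrier_line (a point): Middle of the black line across the carrier at y = -30 mm (160 mm from its outer end); the point lies at underside level, so it coincides with platform_edge when the job is right.
- carrier_grip (a point): Middle of the carrier's black handle: an upright bar 44 mm long across the carrier (x), 12 mm thick along the slide direction (y), standing 32 mm high on the plate (8 to 40 mm above the underside), 80 mm behind the line. The point is 24 mm above the underside.
- bottle: Bystander: capped clear bottle with a blue cap, 70 mm in diameter, 150 mm tall, origin at the middle of its underside.
- tip_box: Bystander: closed blue box 120 x 85 x 65 mm, origin at the middle of its underside.
- jar: Bystander: amber jar with white lid, 60 mm in diameter, 70 mm tall, origin at the middle of its underside.

How it is judged:
On the way, in this order (a step that is already met when the one before it is completed fails the run):
1. lock ring turned to its locked mark while the carrier has not been slid yet (moved less than 20 mm) (value of joint lock_ring above 1.35 rad and distance of carrier from where it was at the start of the episode below 0.02 m), for 0.2 s.
2. carrier slid out with its line at the platform's edge, level and held (y of carrier_line in the frame of platform_edge between -0.005 and 0.005 m and z of carrier_line in the frame of platform_edge between -0.005 and 0.006 m and x of carrier_line in the frame of platform_edge between -0.01 and 0.01 m and angle between carrier's own z axis and vertical below 0.06 rad and angle between the y axis of carrier and the y axis of stand, either way round below 0.1 rad and contact force between the fingers and carrier above 0.7 N and value of joint lock_ring above 1.35 rad), for 0.3 s.
At the end, for the whole second after the job is handed in: The fingers hold the carrier (contact over 0.7 N) at rest, its line within 5 mm of the platform's edge, lying on the platform (line within -5 to +6 mm of the top's height, within 10 mm sideways), level within 0.06 rad and along the slide direction within 0.1 rad; the lock ring is beyond 1.35 rad (all of step 2 and linear speed of carrier below 0.02 m/s); the arm keeps its last pose, push and grip.
It fails at once if the carrier tips (over 0.15 rad) (angle between carrier's own z axis and vertical above 0.15 rad).
It fails at once if the carrier is lifted out of its guides (line more than 15 mm above the platform) (z of carrier_line in the frame of platform_edge above 0.015 m).
It fails at once if a bystander is moved more than 30 mm (distance of any of bottle, tip_box, jar from where it was at the start of the episode above 0.03 m).
It also fails if it takes over 51 s, if anything falls off the work surface, if the arm or the gripper's body presses on something with over 40 N, if the wrist force passes 120 N, or if a joint passes its speed limit or range.

## Working session

There is one attempt and no reset: what is moved stays moved. The work goes in short steps, Python scripts to look and compute and a tool call to move; the robot and the scene stay as the last step left them, time stands still between calls to the robot, and variables do not carry over. Pictures are saved under pics/ and viewed, and the job is handed in when it is done.

Besides the shell and the picture viewer there is one more tool, called after "Request:" by a JSON object that holds its "api" and its "payload", one argument or row to a line. play_rows: Moves the arm, as the interface text tells. Its arguments: {"type":"object","properties":{"plan":{"type":"array","items":{"type":"array","items":{"type":"array","items":{"type":"number"}}}},"grip_force":{"type":"number"}},"required":["plan"]}

```bash
mkdir -p pics; ls; python3 - <<'E'
from rig import manip
import cv2,numpy as np,pickle
s=manip.get_state();print(s)
d={}
for n in ["scene","side","wrist"]:
    im,de=manip.get_image(n);d[n]=(im,de,manip.camera_params(n))
    cv2.imwrite(f"pics/{n}0.png",im[:,:,::-1])
    print(n,d[n][2])
pickle.dump((s,d),open("d0.pkl","wb"))
E
```

```text
pics
{'clock': 0.0, 'qpos': array([-1.46198954e+00,  2.76593042e-01,  1.50614480e+00,  1.59907957e-06,
        1.36068683e+00, -1.21013148e-01]), 'qd': array([-0.00128557,  0.00064897,  0.00152912,  0.00122346, -0.0001375 ,
       -0.00125892]), 'effort': array([ 8.86512589e-04, -4.16776371e+01, -2.45808917e+01, -5.01142824e-05,
        1.10864098e-02,  1.72839134e-05]), 'position': array([ 0.13091624, -0.55935385,  0.23043617]), 'ee_rot': array([ 0.08042707,  0.70244772,  0.08172247, -0.7024387 ]), 'contact_force': array([ 0.51710425, -0.07301706,  0.26410782]), 'moment': array([-0.01675288,  0.01637373, -0.02396995]), 'width': 0.08543880921366738}
scene {'intrinsics': array([[446.46318386,   0.        , 315.85998271],
       [  0.        , 446.46318386, 240.30979251],
       [  0.        ,   0.        ,   1.        ]]), 'dist_coeffs': array([0.02648658, 0.        , 0.        , 0.        , 0.        ]), 'R': array([[-0.87290559,  0.48753501,  0.01858625],
       [ 0.29326232,  0.55475381, -0.77861764],
       [-0.38991415, -0.67420904, -0.62722335]]), 't': array([ 0.54529752, -0.086
[... 438 characters left out ...]
.67266277e-01, -4.97047914e-01]]), 't': array([0.60430444, 0.1095854 , 1.24832792])}
wrist {'intrinsics': array([[420.47866692,   0.        , 317.56932298],
       [  0.        , 420.47866692, 238.85696889],
       [  0.        ,   0.        ,   1.        ]]), 'dist_coeffs': array([-0.07200796,  0.        ,  0.        ,  0.        ,  0.        ]), 'mount': array([[ 3.52104416e-04, -2.76045886e-01,  9.61144393e-01,
        -1.42924483e-01],
       [ 9.99999766e-01,  6.61624613e-04, -1.76316464e-04,
        -1.29699225e-03],
       [-5.87245353e-04,  9.61144230e-01,  2.76046054e-01,
        -7.02678270e-02],
       [ 0.00000000e+00,  0.00000000e+00,  0.00000000e+00,
         1.00000000e+00]])}
```

View pics/scene0.png

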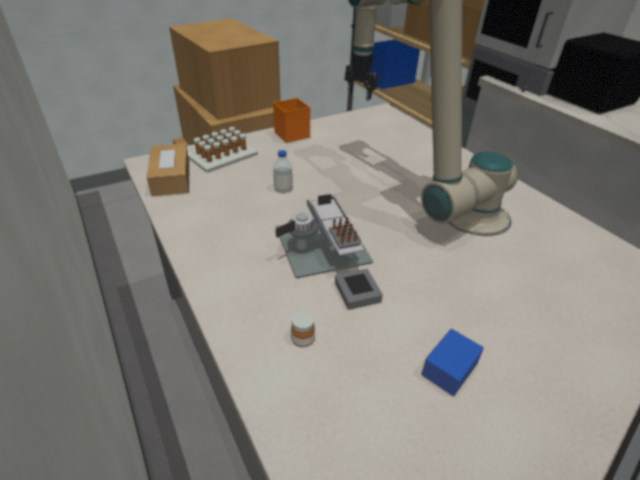

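View pics/side0.png

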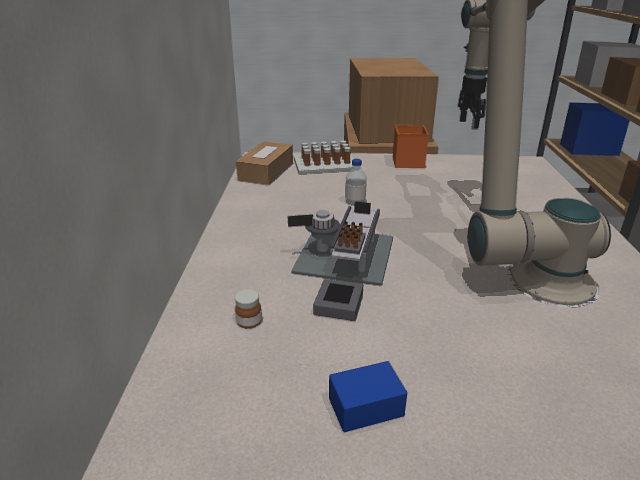

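View pics/wrist0.png

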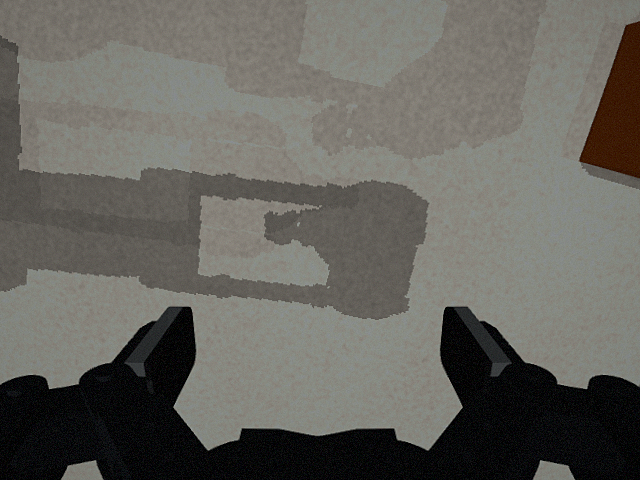

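```bash
python3 - <<'E'
import cv2,pickle
s,d=pickle.load(open("d0.pkl","rb"))
for n,(x,y,w,h) in {"scene":(260,180,130,130),"side":(270,180,140,145)}.items():
    im=d[n][0][y:y+h,x:x+w,::-1]
    im=cv2.resize(im,None,fx=4.2,fy=4.2,interpolation=cv2.INTER_CUBIC)
    cv2.imwrite(f"pics/{n}0c.png",im[:600])
    R=d[n][2]['R'];print(n,-R.T@d[n][2]['t'])
E
```

```text
scene [1.09972549 0.81678798 0.88486227]
side [0.57064092 1.04789359 0.71540435]
```

View pics/scene0c.png

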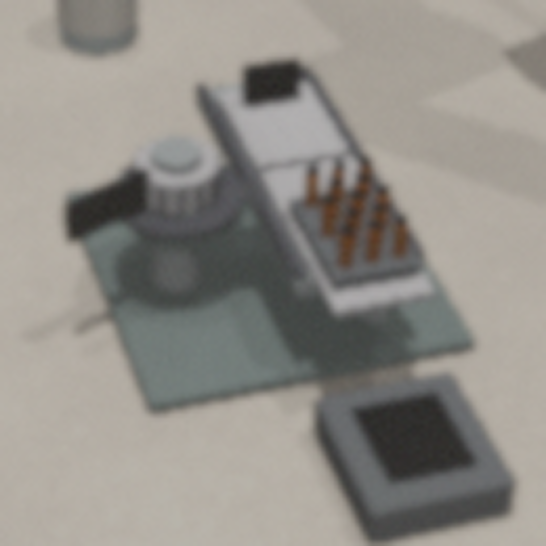

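View pics/side0c.png

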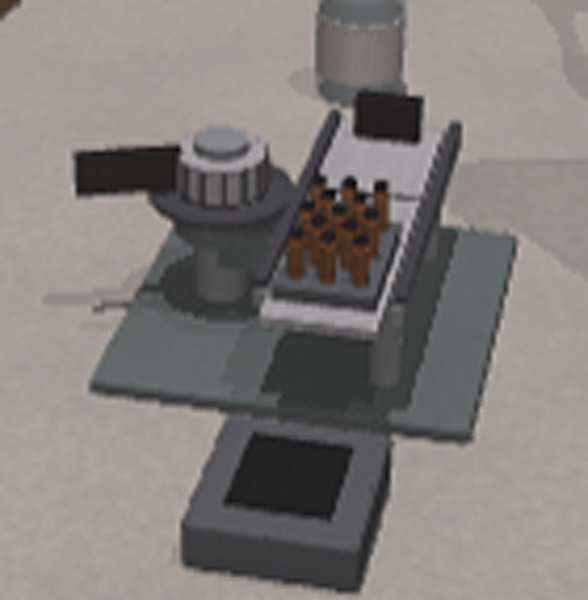

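```bash
cat > h.py <<'E'
import numpy as np,cv2
from scipy.spatial.transform import Rotation as Ro
def rays(par,uv,T=None):
    uv=np.array(uv,float).reshape(-1,1,2)
    n=cv2.undistortPoints(uv,par['intrinsics'],par['dist_coeffs']).reshape(-1,2)
    d=np.c_[n,np.ones(len(n))]
    if T is None:
        R=par['R'];return -R.T@par['t'],d@R
    return T[:3,3],d@T[:3,:3].T
def onplane(par,uv,z,T=None):
    o,d=rays(par,uv,T)
    return o+d*((z-o[2])/d[:,2])[:,None]
def proj(par,X,T=None):
    X=np.atleast_2d(X)
    if T is None: R=par['R'];t=par['t']
    else: R=T[:3,:3].T;t=-R@T[:3,3]
    return cv2.projectPoints(X.astype(float),cv2.Rodrigues(R)[0],t,par['intrinsics'],par['dist_coeffs'])[0].reshape(-1,2)
def tool(s):
    w,x,y,z=s['ee_rot'];T=np.eye(4);T[:3,:3]=Ro.from_quat([x,y,z,w]).as_matrix();T[:3,3]=s['position'];return T
def wristT(s,par): return tool(s)@par['mount']
def S2W(p,X):
    c,s_=np.cos(p[2]),np.sin(p[2]);X=np.atleast_2d(X)
    return np.c_[X[:,:2]@np.array([[c,s_],[-s_,c]])+p[:2],X[:,2]]
E
python3 - <<'E'
from h import *
import pickle
from scipy.optimize import least_squares
s,d=pickle.load(open("d0.pkl","rb"))
print(tool(s))
obs=[("side",(91,387),(150,75,12)),("side",(470,438),(-90,75,12)),("side",(517,236),(-90,-175,12)),
("scene",(152,408),(150,75,12)),("scene",(473,347),(-90,75,12))]
off={"side":(270,180),"scene":(260,180)}
P=[(n,np.array(p)/4.2+off[n],np.array(X)/1e3) for n,p,X in obs]
f=lambda q:np.concatenate([(proj(d[n][2],S2W(q,X))[0]-p) for n,p,X in P])
r=least_squares(f,[.6,.3,0]);print(r.x,r.fun.round(1))
q=r.x
for n in off:
    print(n,(proj(d[n][2],S2W(q,np.array([[95,-50,126],[0,70,90],[150,-175,12],[42,70,96],[-42,70,96]])/1e3))-off[n])*4.2)
# lever tip: top outer end
for n,p in (("side",(75,172)),("scene",(67,218))):
    w=onplane(d[n][2],np.array(p)/4.2+off[n],.107)[0]; a=S2W(q,np.array([[.095,-.05,.107]]))[0]
    v=w-a; print("lever",np.hypot(*v[:2]),np.arctan2(v[1],v[0])-q[2])
# handle top edge middle z=.13, line z=.098
for n,p,z in (("side",(390,97),.13),("scene",(272,66),.13),("side",(372,197),.098),("scene",(310,163),.098)):
    w=onplane(d[n][2],np.array(p)/4.2+off[n],z)[0]-np.r_[q[:2],0]
    c,s_=np.cos(q[2]),np.sin(q[2]);print(n,c*w[0]+s_*w[1],-s_*w[0]+c*w[1])
# bystanders
for n,p,nm in (("side",(356,203),"bottle"),("side",(248,325),"jar")):
    print(nm,onplane(d[n][2],p,0)[0])
print("axis",S2W(q,np.array([[.095,-.05,.107]])))
E
```

```text
[[-1.97387599e-04  2.27801694e-01 -9.73707528e-01  1.30916238e-01]
 [ 1.82134806e-03 -9.73705850e-01 -2.27801670e-01 -5.59353854e-01]
 [-9.99998322e-01 -1.81842554e-03 -2.22708713e-04  2.30436173e-01]
 [ 0.00000000e+00  0.00000000e+00  0.00000000e+00  1.00000000e+00]]
[ 0.52640907 -0.04458322 -0.20593774] [-1.2 -0.7  0.  -0.3  0.1  0.1 -0.3  0.4  1.7 -0.9]
side [[219.39969532 141.33675701]
 [327.67734159 302.64898728]
 [186.56991546 197.62419079]
 [258.33651627 285.26262839]
 [398.51095181 302.74694872]]
scene [[177.82911734 153.63857165]
 [364.48911518 275.97055579]
 [ 64.37287452 193.79146753]
 [305.36910714 280.19766867]
 [423.77638833 258.01233832]]
lever 0.0930085833216276 0.30378495783167336
lever 0.08887819831105219 0.2906599008182443
side -0.001581765100289255 -0.132464512574395
scene -8.775331651552504e-05 -0.13106313103383685
side -0.005017428271419048 -0.05057803743950534
scene -0.003068770428294546 -0.050547536418233945
bottle [ 0.50496665 -0.44518248  0.        ]
jar [0.76754792 0.20219434 0.        ]
axis [[ 0.60917742 -0.1129528   0.107     ]]
```

Request:
{"api": "play_rows", "payload": {
  "plan": [
    [[0,-0.02,-0.025,-0.04,7.7],[0,-0.02,-0.05,-0.08,7.7],[0,-0.02,-0.075,-0.12,7.7],[0,-0.02,-0.1,-0.16,7.7],[0,-0.02,-0.125,-0.2,7.7],[0,-0.02,-0.15,-0.24,7.7],[0,-0.02,-0.18,-0.28,7.7],[0,-0.02,-0.205,-0.32,7.7],[0,-0.02,-0.23,-0.36,7.7],[0,-0.02,-0.255,-0.4,7.7],[0,-0.02,-0.28,-0.44,7.7],[0,-0.02,-0.3,-0.48,7.7]]
  ]
}}

```text
clock: 1.35
position: [0.5308, -0.156, 0.251]
ee_rot: [-0.033, -0.706, -0.035, 0.706]
contact_force: [0.3, -0.9, 0.3]
width: 0.0853
```

```bash
python3 - <<'E'
from h import *
from rig import manip
s=manip.get_state();T=tool(s);print(s['clock'],s['position'],T[:3,1],T[:3,:3].T@(np.array([.58,-.10,.25])-s['position']))
E
```

```text
1.35 [ 0.53075844 -0.1559561   0.25103568] [ 0.09602777 -0.99537728 -0.00165418] [ 0.0010945  -0.05096716 -0.05438786]
```

Request:
{"api": "play_rows", "payload": {
  "plan": [
    [[0,0,-0.02,-0.02,0],[0,0,-0.045,-0.05,0],[0,0,-0.051,-0.054,0],[0,0,-0.051,-0.054,0]]
  ]
}}

```text
clock: 1.75
position: [0.5798, -0.0988, 0.2504]
ee_rot: [-0.034, -0.706, -0.036, 0.707]
contact_force: [-0.8, 0.2, -0.7]
width: 0.0852
```

```bash
python3 - <<'E'
from h import *
from rig import manip
import pickle
s=manip.get_state();im,de=manip.get_image("wrist");pickle.dump((s,im,de,manip.camera_params("wrist")),open("d1.pkl","wb"))
cv2.imwrite("pics/w1.png",im[:,:,::-1]);print(s['position'])
E
```

```text
[ 0.5798166  -0.09884973  0.25041046]
```

View pics/w1.png

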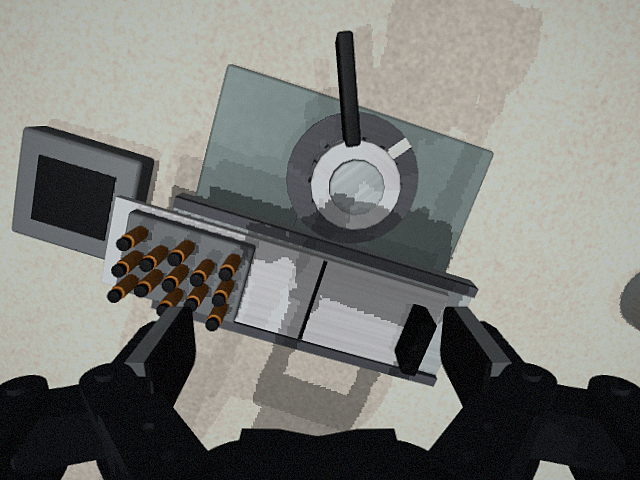

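Ring column at (357,187), lever from (352,143) to its tip (344,32), white mark at (400,148), carrier line from (326,262) to (301,340), handle at (417,340).

```bash
python3 - <<'E'
import cv2,pickle
s,im,de,par=pickle.load(open("d1.pkl","rb"))
cv2.imwrite("pics/w1c.png",cv2.resize(im[20:270,220:510,::-1],None,fx=2.4,fy=2.4,interpolation=cv2.INTER_CUBIC))
cv2.imwrite("pics/w1d.png",cv2.resize(im[180:400,230:490,::-1],None,fx=2.6,fy=2.6,interpolation=cv2.INTER_CUBIC))
E
```

```text
(no output)
```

View pics/w1c.png

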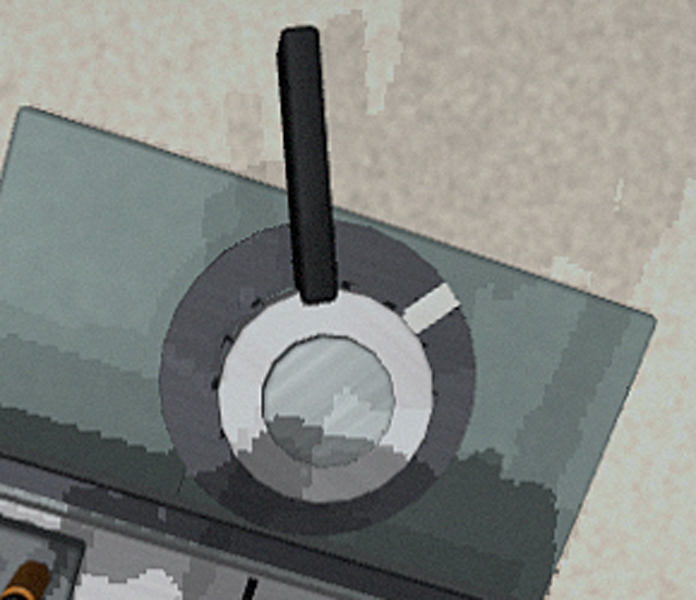

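View pics/w1d.png

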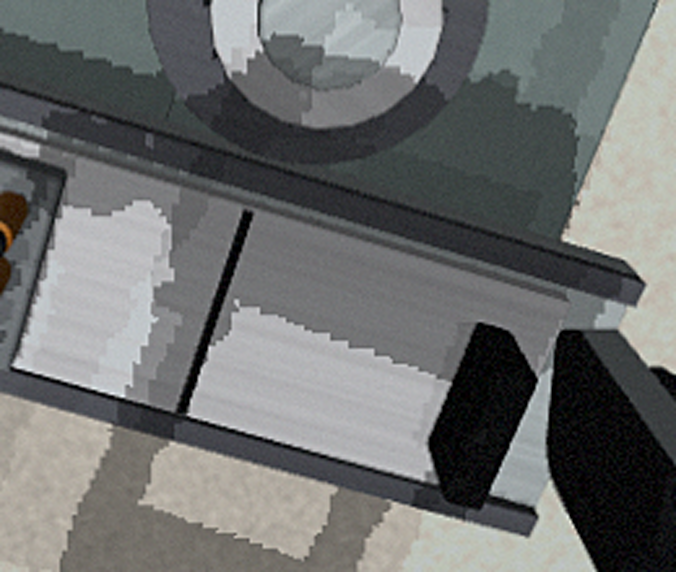

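```bash
python3 - <<'E'
from h import *
import pickle
from scipy.optimize import least_squares
s,im,de,par=pickle.load(open("d1.pkl","rb"))
T=wristT(s,par)
C=lambda p:np.array(p)/2.4+[220,20]
D=lambda p:np.array(p)/2.6+[230,180]
obs=[(C((24,107)),(150,75,12)),(C((656,318)),(150,-175,12)),(C((328,401)),(95,-50,126)),(C((317.5,377)),(95,-50,90)),
(C((432,308)),(95+39*np.cos(.655),-50-39*np.sin(.655),90)),(D((642,281)),(46,-170,96)),(D((533,513)),(-46,-170,96))]
f=lambda q:np.concatenate([(proj(par,S2W(q,np.array(X)/1e3),T)[0]-p) for p,X in obs])
r=least_squares(f,[.526,-.045,-.206],loss='soft_l1');q=r.x;print(q,f(q).reshape(-1,2).round(1).tolist())
a=S2W(q,np.array([[.095,-.05,.107]]))[0];print("axis",a)
t=onplane(par,C((300,30)),.122,T)[0];b=onplane(par,C((320,300)),.122,T)[0]
for v in (t-a,b-a,t-b): print("lever r",np.hypot(*v[:2]),"stand ang",np.arctan2(v[1],v[0])-q[2])
m=onplane(par,C((432,308)),.09,T)[0]-a;print("mark",np.hypot(*m[:2]),np.arctan2(m[1],m[0])-q[2])
c,s_=np.cos(q[2]),np.sin(q[2])
for nm,p,z in (("line1",(248,212),.098),("line2",(183,410),.098),("htopA",(485,325),.13)):
    w=onplane(par,D(p),z,T)[0]-np.r_[q[:2],0];print(nm,c*w[0]+s_*w[1],-s_*w[0]+c*w[1])
np.save("q.npy",q)
E
```

```text
[ 0.52690721 -0.05110354 -0.20707395] [[-2.7, -3.0], [2.7, -1.0], [0.3, -0.0], [0.3, 2.0], [-1.8, -0.4], [2.7, 0.4], [-0.6, 8.8]]
axis [ 0.60959783 -0.11956712  0.107     ]
lever r 0.09310582170171561 stand ang 0.4009906566922267
lever r 0.02632220604042276 stand ang 0.40344382683330404
lever r 0.06678372608287386 stand ang 0.40002376252522787
mark 0.03994256640291466 -0.6792397985770011
line1 0.03179450655350602 -0.04959029397151741
line2 -0.03460887608580454 -0.05030416830624208
htopA 0.031067927164094192 -0.1150691070932987
```

```bash
python3 - <<'E'
from h import *
import pickle
from scipy.optimize import least_squares
s,im,de,par=pickle.load(open("d1.pkl","rb"))
T=wristT(s,par)
C=lambda p:np.array(p)/2.4+[220,20]
D=lambda p:np.array(p)/2.6+[230,180]
obs=[(C((24,107)),(150,75,12)),(C((656,318)),(150,-175,12)),(C((328,401)),(95,-50,126)),(C((317.5,377)),(95,-50,90)),
(C((432,308)),(95+39*np.cos(.655),-50-39*np.sin(.655),90))]
f=lambda q:np.concatenate([(proj(par,S2W(q,np.array(X)/1e3),T)[0]-p) for p,X in obs])
r=least_squares(f,[.526,-.045,-.206],loss='soft_l1');q=r.x;print(q,f(q).reshape(-1,2).round(1).tolist())
print(proj(par,S2W(q,np.array([[46,-170,96],[-46,-170,96],[-46,-170,90],[38,-170,96],[-38,-170,96]])/1e3),T)*1.)
print("depth chk",[float(de[int(v),int(u)]) for u,v in (C((328,380)),C((100,200)),D((350,400)))])
for p,z in((C((328,401)),.126),(C((317.5,377)),.09),(C((24,107)),.012),(C((656,318)),.012)): print(onplane(par,p,z,T))
for u,v in (C((328,380)),C((100,200)),D((350,400)),C((50,50))):
    o,d=rays(par,[(u,v)],T);print((o+d[0]*de[int(v),int(u)]))
E
```

```text
[ 0.52721154 -0.05078225 -0.21246666] [[-2.1, -3.6], [2.8, -0.0], [0.5, 0.1], [0.4, 2.2], [-1.5, -0.0]]
[[479.13437661 289.20758934]
 [433.36558845 386.58186431]
 [431.56121938 382.28657414]
 [474.93371118 298.30809541]
 [437.12094075 378.7374141 ]]
depth chk [0.26688164472579956, 0.36170703172683716, 0.32855772972106934]
[[ 0.60956248 -0.11939585  0.126     ]]
[[ 0.61104704 -0.11919833  0.09      ]]
[[ 0.68686725 -0.01102161  0.012     ]]
[[ 0.6366074  -0.25092715  0.012     ]]
[ 0.61514117 -0.11869743  0.12608142]
[ 0.65727246 -0.04048237  0.01317782]
[ 0.4911986  -0.14309035  0.09821905]
[ 0.7088063  -0.01663907 -0.00125239]
```

```bash
cat > rel.py <<'E'
from h import *
from rig import manip
import sys
# args: x y z yaw(world angle of tool y, rad)
x,y,z,a=map(float,sys.argv[1:5])
s=manip.get_state();T=tool(s);cur=np.arctan2(T[1,1],T[0,1])
print(s['clock'],s['position'].round(4),"yaw",cur.round(4),"F",s['contact_force'].round(1),"w",round(s['width'],4))
print("shift",(T[:3,:3].T@(np.array([x,y,z])-s['position'])).round(4),"turn",np.degrees(-(a-cur)).round(2))
E
python3 rel.py .6805 -.1054 .088 -1.377
```

```text
1.8 [ 0.5791 -0.0998  0.2506] yaw -1.4734 F [-0.6 -0.1  0.1] w 0.0852
shift [ 0.1623  0.0156 -0.1007] turn -5.53
```

Request:
{"api": "play_rows", "payload": {
  "plan": [
    [[0.3,0,0.008,-0.05,-3],[0.3,0,0.016,-0.1,-5.5],[0.3,0.03,0.016,-0.101,-5.5],[0.3,0.07,0.016,-0.101,-5.5],[0.3,0.11,0.016,-0.101,-5.5],[0.3,0.14,0.016,-0.101,-5.5],[0.3,0.162,0.016,-0.101,-5.5],[0.3,0.162,0.016,-0.101,-5.5],[0.3,0.162,0.016,-0.101,-5.5]]
  ]
}}

```text
clock: 2.7
position: [0.6804, -0.1071, 0.0888]
ee_rot: [-0.067, -0.703, -0.068, 0.705]
contact_force: [0.7, 0.1, -0.1]
width: 0.0596
```

```bash
python3 rel.py .6805 -.1054 .088 -1.377; python3 - <<'E'
from h import *
from rig import manip
im,de=manip.get_image("wrist");cv2.imwrite("pics/w2.png",im[:,:,::-1])
E
```

```text
2.7 [ 0.6804 -0.1071  0.0888] yaw -1.3789 F [ 0.7  0.1 -0.1] w 0.0596
shift [ 0.0008 -0.0017 -0.0004] turn -0.11
```

View pics/w2.png

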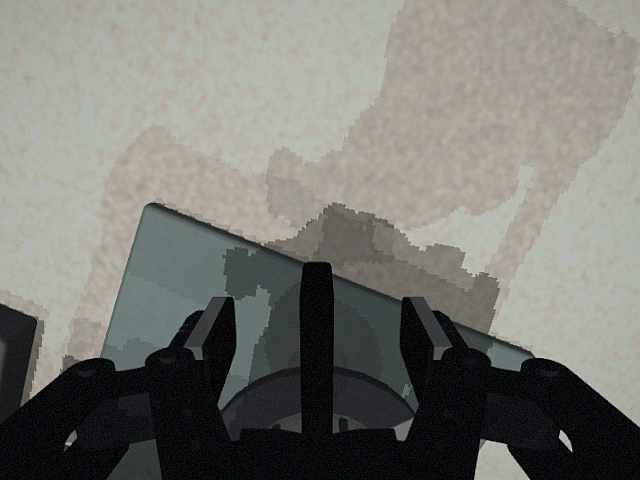

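The lever, at column 317, is centred between the jaws at columns 235 and 402. I'll close with light force.

Request:
{"api": "play_rows", "payload": {
  "plan": [
    [[0.6,0,-0.001,0,0],[0.9,0,-0.001,0,0],[0.9,0,-0.001,0,0],[0.9,0,-0.001,0,0],[0.9,0,-0.001,0,0]]
  ],
  "grip_force": 20
}}

```text
clock: 3.25
position: [0.6816, -0.1063, 0.0909]
ee_rot: [0.068, 0.704, 0.068, -0.703]
contact_force: [-0.9, -0.6, 4.4]
width: 0.0097
```

```bash
cat > arc.py <<'E'
from h import *
from rig import manip
import sys
# arc about axis: args total clockwise rad, rows
A=np.array([.6098,-.1193]);dth=float(sys.argv[1]);n=int(sys.argv[2])
s=manip.get_state();T=tool(s);p=s['position'];v=p[:2]-A
print(s['clock'],p.round(4),"r",np.hypot(*v).round(4),"ang",np.arctan2(v[1],v[0]).round(4),"yaw+90",(np.arctan2(T[1,1],T[0,1])+np.pi/2).round(4),"joint est",(0.785-.2074-(np.arctan2(T[1,1],T[0,1])+np.pi/2)).round(3),"F",s['contact_force'].round(1),"M",s['moment'].round(2),"w",round(s['width'],4))
for k in range(1,n+1):
    a=-dth*k/n;R=np.array([[np.cos(a),-np.sin(a)],[np.sin(a),np.cos(a)]])
    t=np.r_[A+R@v,.088];sh=T[:3,:3].T@(t-p);print([round(float(x),3) for x in sh],round(float(np.degrees(-a)),1))
E
python3 arc.py 0.6 6
```

```text
3.25 [ 0.6816 -0.1063  0.0909] r 0.073 ang 0.1789 yaw+90 0.1927 joint est 0.385 F [-0.9 -0.6  4.4] M [-0.08  0.1   0.11] w 0.0097
[0.003, 0.007, 0.0] 5.7
[0.003, 0.014, 0.002] 11.5
[0.003, 0.022, 0.004] 17.2
[0.003, 0.028, 0.006] 22.9
[0.003, 0.035, 0.009] 28.6
[0.003, 0.041, 0.013] 34.4
```

Request:
{"api": "play_rows", "payload": {
  "plan": [
    [[0.9,0,0.007,0,5.7],[0.9,0,0.014,0.002,11.5],[0.9,0,0.022,0.004,17.2],[0.9,0,0.028,0.006,22.9],[0.9,0,0.035,0.009,28.6],[0.9,0,0.041,0.013,34.4],[0.9,0,0.041,0.013,34.4]]
  ]
}}

```text
clock: 3.95
position: [0.677, -0.15, 0.091]
ee_rot: [-0.143, 0.693, -0.144, -0.692]
contact_force: [1.6, -2.5, 0.9]
width: 0.0097
```

```bash
python3 arc.py 0.46 5
```

```text
3.95 [ 0.677 -0.15   0.091] r 0.0738 ang -0.4283 yaw+90 -0.4088 joint est 0.986 F [ 1.6 -2.5  0.9] M [-0.27 -0.07 -0.02] w 0.0097
[0.003, 0.007, 0.0] 5.3
[0.003, 0.013, 0.002] 10.5
[0.003, 0.02, 0.003] 15.8
[0.003, 0.026, 0.005] 21.1
[0.003, 0.033, 0.008] 26.4
```

Request:
{"api": "play_rows", "payload": {
  "plan": [
    [[0.9,0,0.007,0,5.3],[0.9,0,0.013,0.002,10.5],[0.9,0,0.02,0.003,15.8],[0.9,0,0.026,0.005,21.1],[0.9,0,0.033,0.008,26.4],[0.9,0,0.033,0.008,26.4],[0.9,0,0.033,0.008,26.4]]
  ]
}}

```text
clock: 4.65
position: [0.6569, -0.177, 0.091]
ee_rot: [-0.297, 0.643, -0.297, -0.641]
contact_force: [1.8, -1.1, 0.8]
width: 0.0098
```

```bash
python3 arc.py 0.1 1;python3 - <<'E'
from h import *
from rig import manip
im,de=manip.get_image("scene");cv2.imwrite("pics/s3.png",cv2.resize(im[180:310,260:390,::-1],None,fx=4.2,fy=4.2,interpolation=cv2.INTER_CUBIC))
E
```

```text
4.65 [ 0.6569 -0.177   0.091 ] r 0.0745 ang -0.8855 yaw+90 -0.8667 joint est 1.444 F [ 1.8 -1.1  0.8] M [-0.16 -0.03 -0.14] w 0.0098
[0.003, 0.007, 0.001] 5.7
```

View pics/s3.png

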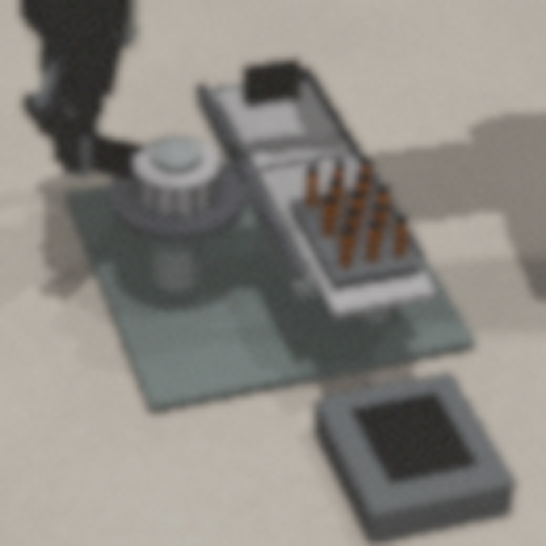

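Request:
{"api": "play_rows", "payload": {
  "plan": [
    [[0.2,0,0,0,0],[0.2,0,0,0,0],[0.2,0,0,0,0],[0.2,-0.04,0,0,0],[0.2,-0.09,0,0,0],[0.2,-0.13,0,0,0],[0.2,-0.169,0,0,0],[0.2,-0.169,0,0,0]]
  ]
}}

```text
clock: 5.5
position: [0.6592, -0.1775, 0.2674]
ee_rot: [-0.297, 0.647, -0.296, -0.636]
contact_force: [0.5, -1.1, 0.5]
width: 0.0682
```

```bash
python3 rel.py .497 -.0943 .26 -1.778
```

```text
5.5 [ 0.6592 -0.1775  0.2674] yaw -2.4369 F [ 0.5 -1.1  0.5] w 0.0682
shift [0.0045 0.0697 0.1686] turn -37.75
```

Request:
{"api": "play_rows", "payload": {
  "plan": [
    [[0.2,0.004,0.014,0.034,-7.5],[0.2,0.004,0.028,0.067,-15],[0.2,0.004,0.042,0.1,-22.5],[0.2,0.004,0.056,0.135,-30],[0.2,0.004,0.07,0.168,-37.7],[0.2,0.004,0.07,0.168,-37.7],[0.2,0.004,0.07,0.168,-37.7]]
  ]
}}

```text
clock: 6.2
position: [0.4966, -0.0945, 0.2606]
ee_rot: [-0.072, 0.709, -0.075, -0.698]
contact_force: [0.0, -0.1, -0.4]
width: 0.0686
```

```bash
python3 - <<'E'
from h import *
from rig import manip
import pickle
s=manip.get_state();im,de=manip.get_image("wrist");pickle.dump((s,im,de,manip.camera_params("wrist")),open("d4.pkl","wb"))
cv2.imwrite("pics/w4.png",im[:,:,::-1]);print(s['position'],tool(s)[:3,1])
E
```

```text
[ 0.4966359  -0.09449063  0.26058995] [-0.2067904  -0.97838128  0.0027943 ]
```

View pics/w4.png

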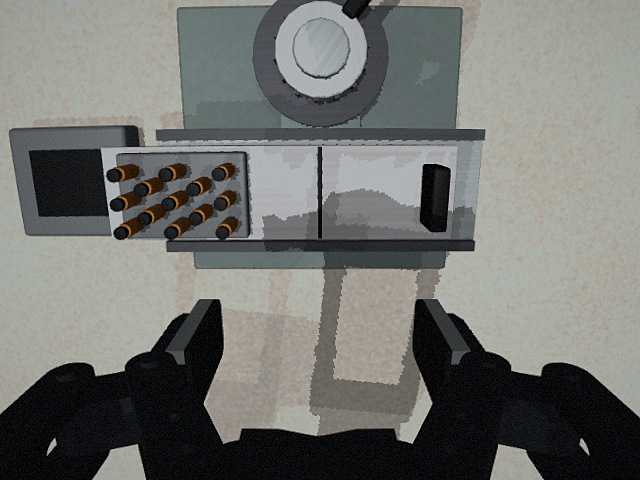

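```bash
python3 - <<'E'
import cv2,pickle
s,im,de,par=pickle.load(open("d4.pkl","rb"))
cv2.imwrite("pics/w4a.png",cv2.resize(im[110:270,90:290,::-1],None,fx=3.7,fy=3.7,interpolation=cv2.INTER_CUBIC))
cv2.imwrite("pics/w4b.png",cv2.resize(im[110:270,295:495,::-1],None,fx=3.7,fy=3.7,interpolation=cv2.INTER_CUBIC))
cv2.imwrite("pics/w4c.png",cv2.resize(im[0:110,240:440,::-1],None,fx=3.7,fy=3.7,interpolation=cv2.INTER_CUBIC))
E
```

```text
(no output)
```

View pics/w4a.png

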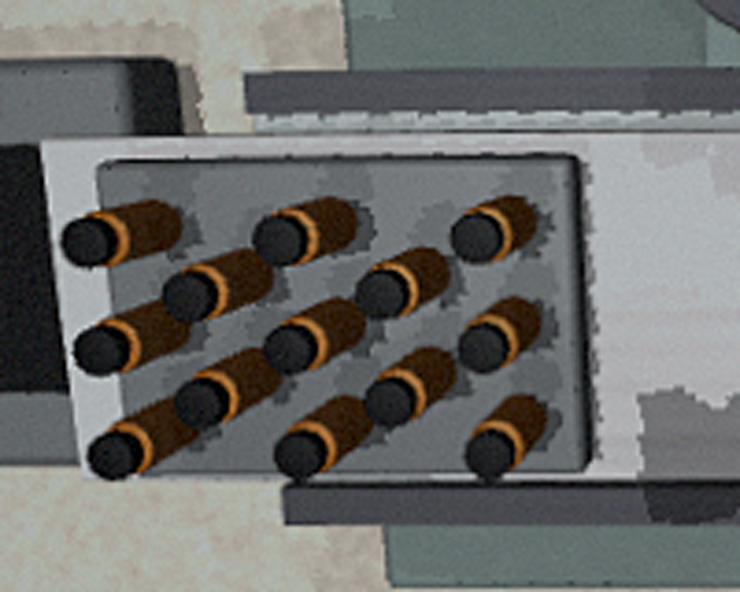

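View pics/w4b.png

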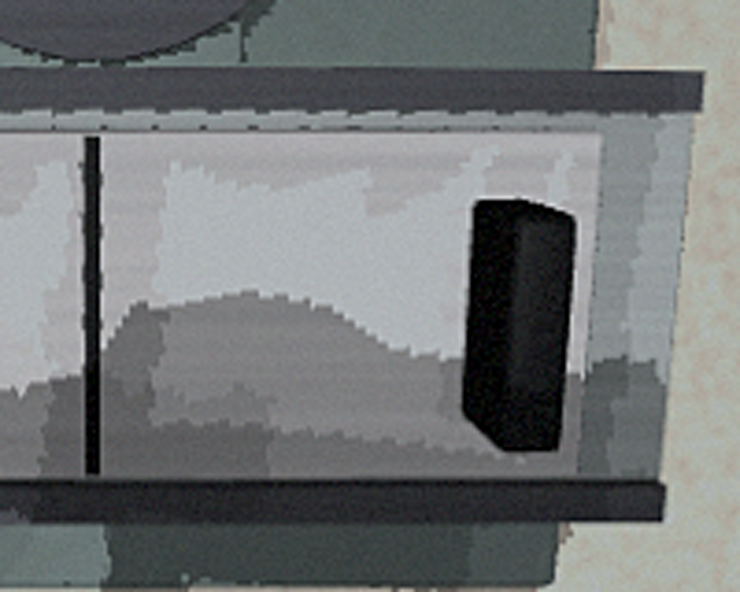

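View pics/w4c.png

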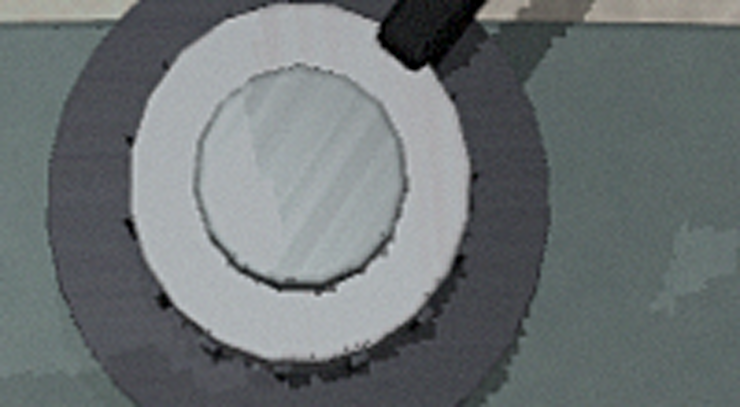

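```bash
python3 - <<'E'
from h import *
import pickle
from scipy.optimize import least_squares
s,im,de,par=pickle.load(open("d4.pkl","rb"))
T=wristT(s,par)
A=lambda p:np.array(p)/3.7+[90,110]
B=lambda p:np.array(p)/3.7+[295,110]
C=lambda p:np.array(p)/3.7+[240,0]
obs=[(A((245,74)),(46,70,96)),(A((245,113)),(38,70,96)),(A((285,523)),(-46,70,96)),(B((703,72)),(46,-170,96)),(B((700,112)),(38,-170,96)),(B((664,521)),(-46,-170,96)),(B((665,484)),(-38,-170,96)),(C((301,178)),(95,-50,126))]
f=lambda q:np.concatenate([(proj(par,S2W(q,np.array(X)/1e3),T)[0]-p) for p,X in obs])
r=least_squares(f,[.526,-.045,-.206],loss='soft_l1');q=r.x;print(q,f(q).reshape(-1,2).round(1).tolist())
np.save("q.npy",q)
c,s_=np.cos(q[2]),np.sin(q[2])
def st(p,z):
    w=onplane(par,p,z,T)[0]-np.r_[q[:2],0];return np.array([c*w[0]+s_*w[1],-s_*w[0]+c*w[1]])
for nm,p,z in (("line1",B((92,137)),.098),("line2",B((92,473)),.098),("carrier end1",B((600,135)),.098),("end2",B((577,473)),.098),("out1",A((40,143)),.098),("out2",A((83,480)),.098),
 ("h a",B((475,200)),.13),("h b",B((520,200)),.13),("h c",B((463,412)),.13),("h d",B((510,412)),.13)): print(nm,st(p,z).round(4))
a=st(C((301,178)),.126);r1=st(C((405,55)),.122);r2=st(C((443,0)),.122)
print(a,[np.arctan2(*(x-a)[::-1]) for x in (r1,r2)],np.arctan2(*(r2-r1)[::-1]), "want -0.655")
print("edge world",S2W(q,[[0,.07,.09]]),"handle",S2W(q,[[0,-.131,.114]]))
E
```

```text
[ 0.526097   -0.05090115 -0.20658799] [[-2.3, -0.5], [-1.3, 0.3], [-1.8, 0.5], [1.5, -0.2], [1.4, 0.2], [0.7, 0.4], [1.4, 0.5], [-0.4, -0.4]]
line1 [ 0.0328 -0.0495]
line2 [-0.0345 -0.0496]
carrier end1 [ 0.0336 -0.1486]
end2 [-0.0347 -0.1493]
out1 [0.0331 0.1102]
out2 [-0.0357  0.1098]
h a [ 0.0236 -0.1166]
h b [ 0.0237 -0.1246]
h c [-0.0146 -0.1167]
h d [-0.0146 -0.1254]
[ 0.09475561 -0.05024024] [np.float64(-0.7086459197331425), np.float64(-0.6837397952914381)] -0.621333533061502 want -0.655
edge world [[0.54045551 0.01761041 0.09      ]] handle [[ 0.49922606 -0.17911563  0.114     ]]
```

```bash
python3 - <<'E'
from h import *
q=np.load("q.npy");print(S2W(q,[[-.0005,-.1295,.114]]))
E
python3 rel.py .4990 -.1775 .103 -1.7774
```

```text
[[ 0.49904438 -0.17754496  0.114     ]]
6.25 [ 0.4975 -0.095   0.2605] yaw -1.7794 F [ 0.5 -0.2 -0. ] w 0.0686
shift [ 0.1581  0.08   -0.0159] turn -0.11
```

Request:
{"api": "play_rows", "payload": {
  "plan": [
    [[0.2,0,0.04,-0.008,0],[0.2,0,0.08,-0.016,0],[0.2,0.04,0.08,-0.016,0],[0.2,0.08,0.08,-0.016,0],[0.2,0.11,0.08,-0.016,0],[0.2,0.13,0.08,-0.016,0],[0.2,0.145,0.08,-0.016,0],[0.2,0.155,0.08,-0.016,0],[0.2,0.157,0.08,-0.016,0],[0.2,0.157,0.08,-0.016,0]]
  ]
}}

```text
clock: 7.25
position: [0.4996, -0.178, 0.1039]
ee_rot: [-0.072, 0.709, -0.075, -0.698]
contact_force: [-0.1, -0.3, 0.8]
width: 0.068
```

```bash
python3 rel.py .4990 -.1775 .103 -1.7774; python3 - <<'E'
from h import *
from rig import manip
im,de=manip.get_image("wrist");cv2.imwrite("pics/w5.png",im[:,:,::-1])
E
```

```text
7.25 [ 0.4996 -0.178   0.1039] yaw -1.7797 F [-0.1 -0.3  0.8] w 0.068
shift [ 0.0009 -0.0003  0.0007] turn -0.13
```

View pics/w5.png

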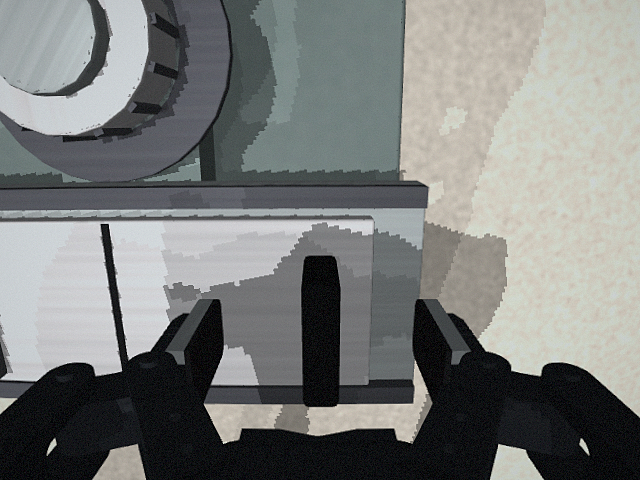

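The handle, at column 320, is centred between the jaws (221 and 415). I'll close on it.

Request:
{"api": "play_rows", "payload": {
  "plan": [
    [[0.5,0,0,0,0],[0.7,0,0,0,0],[0.95,0,0,0,0],[0.95,0,0,0,0],[0.95,0,0,0,0],[0.95,0,0,0,0]]
  ],
  "grip_force": 60
}}

```text
clock: 7.9
position: [0.5, -0.1783, 0.1051]
ee_rot: [-0.072, 0.71, -0.076, -0.697]
contact_force: [-1.2, -0.6, 5.3]
width: 0.0112
```

```bash
python3 - <<'E'
from h import *
from rig import manip
import pickle
q=np.load("q.npy");s=manip.get_state();T=tool(s)
print(s['position'],s['contact_force'],s['moment'],s['width'])
p=s['position'];c,s_=np.cos(q[2]),np.sin(q[2])
w=p[:2]-q[:2];print("stand TCP",c*w[0]+s_*w[1],-s_*w[0]+c*w[1])
d=np.array([-s_,c,0]);print("out dir in tool",T[:3,:3].T@d, "up in tool", T[:3,:3].T@[0,0,1])
np.save("grip.npy",p)
im,de=manip.get_image("wrist");cv2.imwrite("pics/w6.png",im[:,:,::-1]);pickle.dump((s,im,de,manip.camera_params("wrist")),open("d6.pkl","wb"))
E
```

```text
[ 0.50001271 -0.17827546  0.10511355] [-1.1553557  -0.62653923  5.25782904] [0.05523358 0.17735967 0.13046301] 0.011191504699931376
stand TCP 0.0005975819623089511 -0.13001633405368945
out dir in tool [-0.0037427  -0.99999122  0.00188612] up in tool [-0.99982509  0.0037075  -0.01833156]
```

View pics/w6.png

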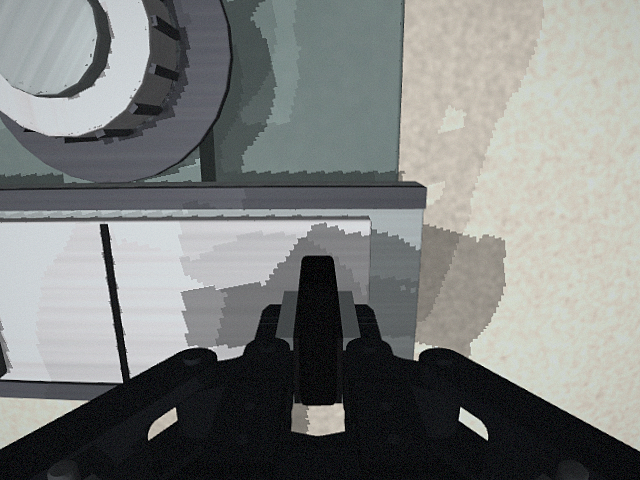

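Request:
{"api": "play_rows", "payload": {
  "plan": [
    [[0.95,0,-0.006,0,0],[0.95,0,-0.016,0,0],[0.95,0,-0.028,0,0],[0.95,0,-0.04,0,0],[0.95,0,-0.052,0,0],[0.95,0,-0.064,0,0],[0.95,0,-0.076,0,0],[0.95,0,-0.086,0,0],[0.95,0,-0.094,0,0],[0.95,0,-0.1,0,0],[0.95,0,-0.1,0,0],[0.95,0,-0.1,0,0]]
  ]
}}

```text
clock: 9.15
position: [0.5212, -0.0789, 0.1051]
ee_rot: [-0.072, 0.71, -0.075, -0.697]
contact_force: [-0.4, -0.8, 6.2]
width: 0.0108
```

```bash
cat > look.py <<'E'
from h import *
from rig import manip
import pickle,sys
k=sys.argv[1]
q=np.load("q.npy");s=manip.get_state();T=tool(s)
print(s['clock'],s['position'].round(4),s['contact_force'].round(1),s['moment'].round(2),s['width'],T[:3,0].round(4))
p=s['position'];c,s_=np.cos(q[2]),np.sin(q[2])
w=p[:2]-q[:2];print("stand TCP",c*w[0]+s_*w[1],-s_*w[0]+c*w[1])
D={}
for n in ("wrist","side","scene"):
    im,de=manip.get_image(n);cv2.imwrite(f"pics/{n}{k}.png",im[:,:,::-1]);D[n]=(im,de,manip.camera_params(n))
    if n=="side": cv2.imwrite(f"pics/side{k}c.png",cv2.resize(im[190:310,290:410,::-1],None,fx=5,fy=5,interpolation=cv2.INTER_CUBIC))
pickle.dump((s,D),open(f"l{k}.pkl","wb"))
E
python3 look.py 7
```

```text
9.15 [ 0.5212 -0.0789  0.1051] [-0.4 -0.8  6.2] [-0.12  0.04  0.05] 0.010827235774826229 [ 0.0181 -0.006  -0.9998]
stand TCP 0.0009716657152056499 -0.028354047422686608
```

View pics/wrist7.png

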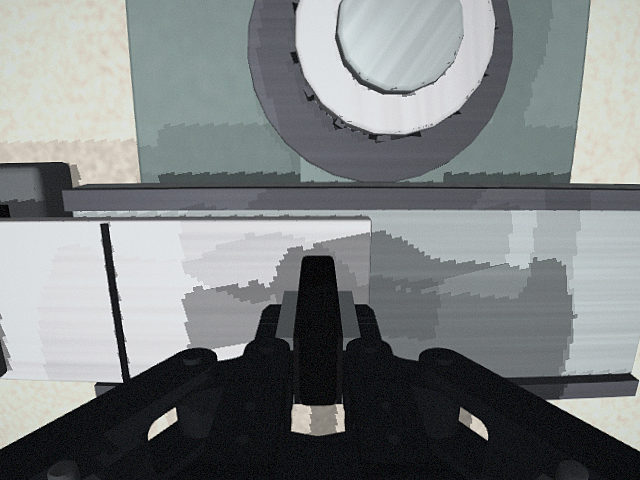

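View pics/side7c.png

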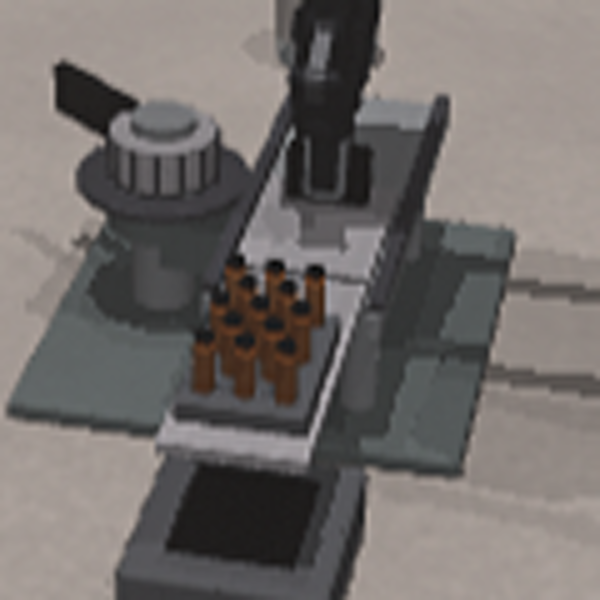

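```bash
python3 - <<'E'
import pickle,cv2
s,D=pickle.load(open("l7.pkl","rb"));im=D["wrist"][0]
cv2.imwrite("pics/w7c.png",cv2.resize(im[175:400,40:190,::-1],None,fx=2.66,fy=2.66,interpolation=cv2.INTER_CUBIC))
cv2.imwrite("pics/w7d.png",cv2.resize(im[170:290,40:190,::-1],None,fx=5,fy=5,interpolation=cv2.INTER_CUBIC))
E
```

```text
(no output)
```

View pics/w7c.png

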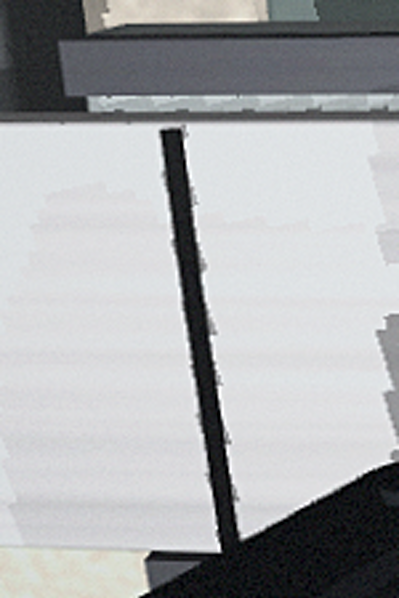

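View pics/w7d.png

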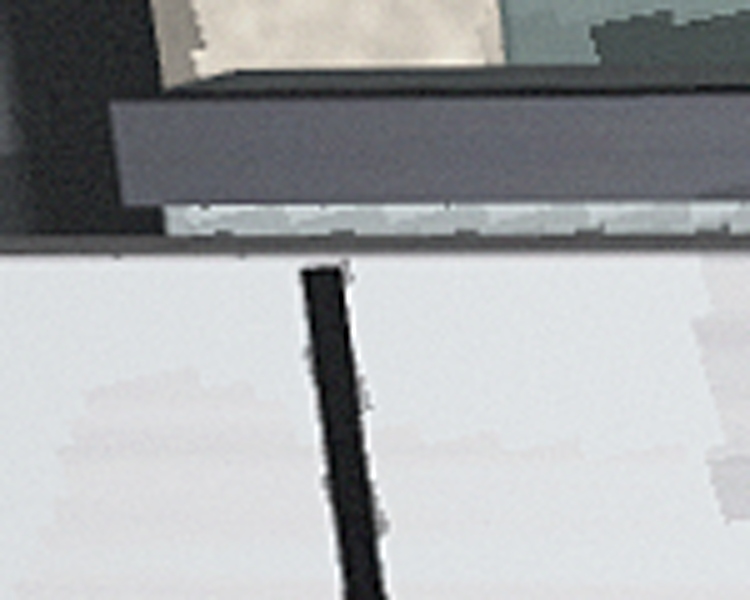

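```bash
python3 - <<'E'
from h import *
import pickle
s,D=pickle.load(open("l7.pkl","rb"));par=D["wrist"][2];T=wristT(s,par)
q=np.load("q.npy");c,s_=np.cos(q[2]),np.sin(q[2])
def st(p,z):
    w=onplane(par,p,z,T)[0]-np.r_[q[:2],0];return np.array([c*w[0]+s_*w[1],-s_*w[0]+c*w[1]]).round(4)
d=lambda p:np.array(p)/5+[40,170]
k=lambda p:np.array(p)/2.66+[40,175]
for n,p,z in(("g out",d((110,100)),.096),("g in",d((122,205)),.096),("plat",d((163,207)),.09),("plat2",d((166,235)),.09),("line",d((324,268)),.098),("line mid",k((205,400)),.098),("line low",k((226,520)),.098),("g low",k((147,553)),.096)):print(n,st(p,z))
E
```

```text
g out [0.0462 0.069 ]
g in [0.0382 0.0693]
plat [0.0368 0.0697]
plat2 [0.0346 0.0697]
line [0.0336 0.0528]
line mid [-0.0083  0.0536]
line low [-0.0291  0.0532]
g low [-0.0368  0.0684]
```

Request:
{"api": "play_rows", "payload": {
  "plan": [
    [[0.95,0,-0.005,0,0],[0.95,0,-0.01,0,0],[0.95,0,-0.014,0,0],[0.95,0,-0.016,0,0],[0.95,0,-0.016,0,0],[0.95,0,-0.016,0,0]]
  ]
}}

```text
clock: 9.9
position: [0.5247, -0.0626, 0.1051]
ee_rot: [-0.072, 0.71, -0.075, -0.697]
contact_force: [-0.3, -2.6, 5.3]
width: 0.011
```

```bash
python3 look.py 8; python3 - <<'E'
import pickle,cv2
s,D=pickle.load(open("l8.pkl","rb"));im=D["wrist"][0]
cv2.imwrite("pics/w8d.png",cv2.resize(im[170:290,40:190,::-1],None,fx=5,fy=5,interpolation=cv2.INTER_CUBIC))
cv2.imwrite("pics/w8e.png",cv2.resize(im[290:410,60:210,::-1],None,fx=5,fy=5,interpolation=cv2.INTER_CUBIC))
E
```

```text
9.9 [ 0.5247 -0.0626  0.1051] [-0.3 -2.6  5.3] [-0.38  0.06  0.07] 0.011023495740650086 [ 0.0184 -0.005  -0.9998]
stand TCP 0.0009902397315322503 -0.011745127731503354
```

View pics/w8d.png

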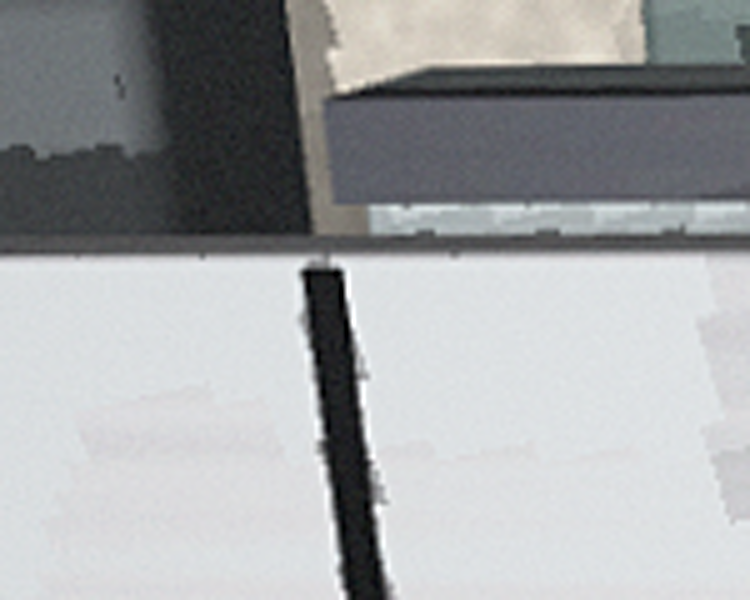

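View pics/w8e.png

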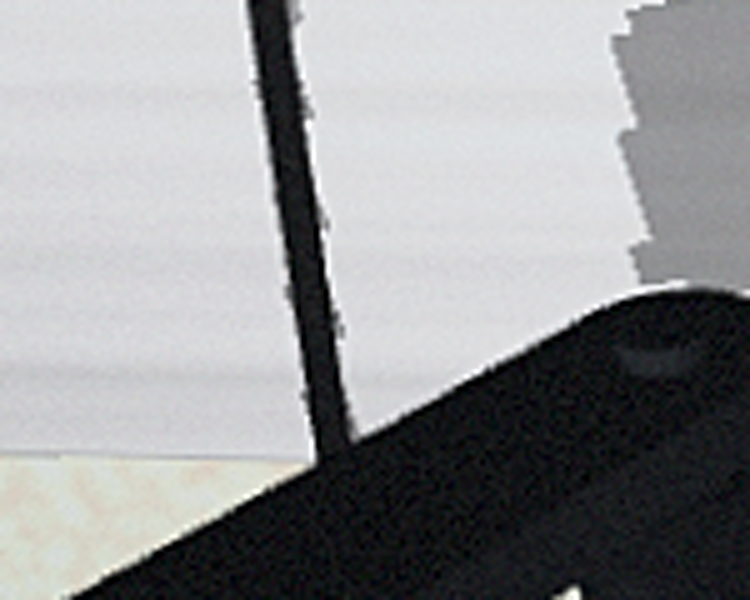

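View pics/side8c.png

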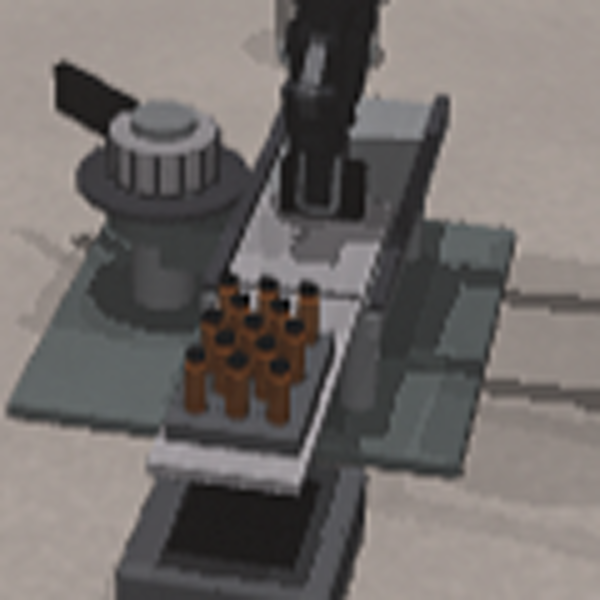

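```bash
python3 - <<'E'
from h import *
import pickle
s,D=pickle.load(open("l8.pkl","rb"));im,de,par=D["wrist"];T=wristT(s,par)
q=np.load("q.npy");c,s_=np.cos(q[2]),np.sin(q[2])
def tost(w): w=w-np.r_[q[:2],0];return np.array([c*w[0]+s_*w[1],-s_*w[0]+c*w[1],w[2]]).round(4)
d=lambda p:np.array(p)/5+[40,170]
e=lambda p:np.array(p)/5+[60,290]
for n,p,z in(("g out",d((325,98)),.096),("g in",d((331,203)),.096),("plat",d((369,207)),.09),("plat2",d((371,234)),.09),("line",d((323,268)),.098),("line mid",d((365,600)),.098),("line low",e((335,440)),.098)):print(n,tost(onplane(par,p,z,T)[0]))
def fit(u0,u1,v0,v1,name):
    u,v=np.meshgrid(np.arange(u0,u1,3),np.arange(v0,v1,3));u=u.ravel();v=v.ravel();z=de[v,u];m=z>0
    o,r=rays(par,np.c_[u,v][m],T);X=np.array([tost(x) for x in o+r*z[m][:,None]])
    A=np.c_[X[:,:2],np.ones(len(X))];k=np.linalg.lstsq(A,X[:,2],rcond=None)[0];print(name,"slope x,y",k[:2].round(4),"z mean",X[:,2].mean().round(4),"y",X[:,1].min(),X[:,1].max(),"res",np.std(A@k-X[:,2]).round(4))
fit(20,250,228,280,"carrier"); fit(400,600,230,360,"platform")
E
```

```text
g out [0.0462 0.0688 0.096 ]
g in [0.0382 0.0693 0.096 ]
plat [0.0367 0.0694 0.09  ]
plat2 [0.0345 0.0695 0.09  ]
line [0.0336 0.0696 0.098 ]
line mid [0.0069 0.0698 0.098 ]
line low [-0.0327  0.0695  0.098 ]
carrier slope x,y [-0.0007 -0.0002] z mean 0.0984 y 0.0151 0.1089 res 0.0006
platform slope x,y [0.0275 0.0853] z mean 0.0916 y -0.136 -0.0332 res 0.0088
```

Request:
{"api": "play_rows", "payload": {
  "plan": [
    [[0.95,0,0,0,0],[0.95,0,0,0,0],[0.95,0,0,0,0],[0.95,0,0,0,0],[0.95,0,0,0,0]]
  ]
}}

```text
clock: 10.55
position: [0.5247, -0.0626, 0.1051]
ee_rot: [-0.073, 0.71, -0.075, -0.697]
contact_force: [-1.1, -3.7, 5.0]
width: 0.0106
```

```bash
python3 look.py 9; python3 - <<'E'
import pickle,cv2
s,D=pickle.load(open("l9.pkl","rb"));im=D["wrist"][0]
cv2.imwrite("pics/w9d.png",cv2.resize(im[170:290,40:190,::-1],None,fx=5,fy=5,interpolation=cv2.INTER_CUBIC))
E
```

```text
10.55 [ 0.5247 -0.0626  0.1051] [-1.1 -3.7  5. ] [-0.52  0.14  0.12] 0.01055382443069071 [ 0.0185 -0.0046 -0.9998]
stand TCP 0.0010103413993689334 -0.011752439880497874
```

View pics/w9d.png

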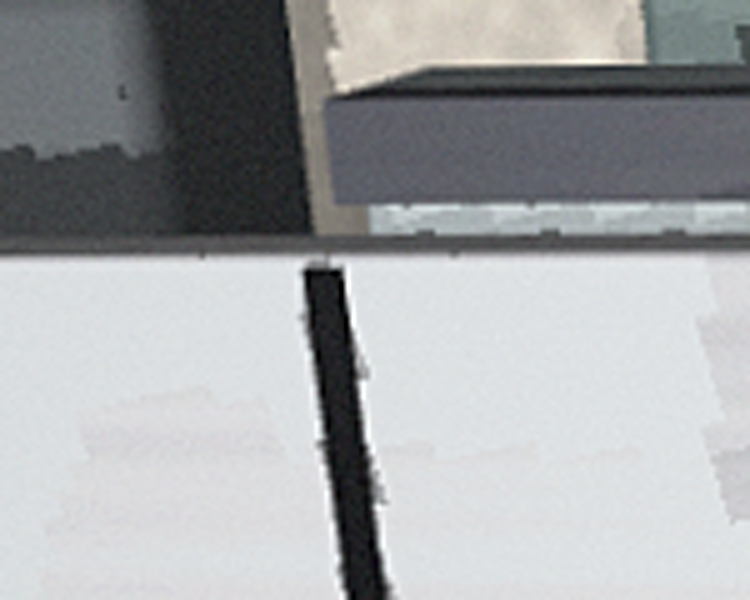

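View pics/side9.png

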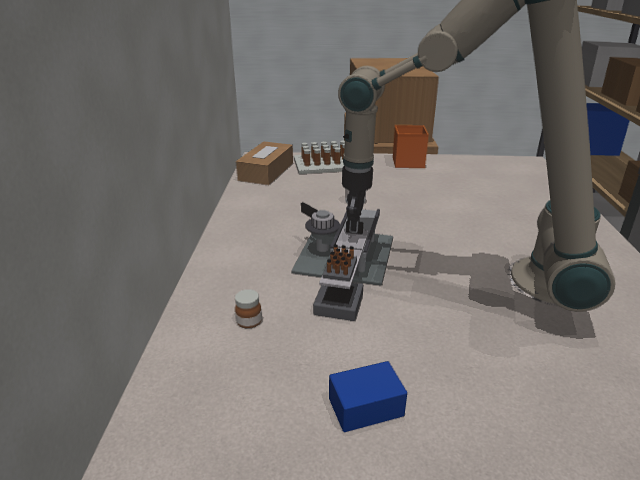

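The line's upper end (323,268) meets the guide end (332,203) at the edge, unchanged from the last look. The side view shows the jar, box and reader in place, the lever turned and the carrier level. I'm handing in.

```bash
python3 -c "
from rig import manip
print(manip.sign_off())"
```

```text
the job is handed in; nothing more can be done
None
```

I turned the lock ring clockwise to its mark, then slid the vial carrier out until its black line lay at the platform's edge. I handed the job in at about 10.7 s with the gripper still holding the carrier; no verdict came back.

- **Lock ring:** The gripper's angle gave about 1.44 rad at the end of the turn. A later wrist-camera check was rougher, at about 1.40 to 1.48, with the white mark fully hidden under the lever. Both are above the 1.35 limit.
- **Carrier position:** By the camera, the line is at y ≈ 69.6 mm and the edge at about 69.3 mm, so it is within about 1 mm. Working from the arm's position and my earlier stand measurement, the line would be about 1.5 to 2 mm short of the edge. The two disagree slightly, but both are inside the 5 mm tolerance.
- **Level and height:** The depth image showed a carrier slope of about 0.001 rad. The underside sits about 0.4 mm above the platform top, which is within measurement error.
- **Hold:** The carrier stayed put through a further 0.5 s hold, gripped by its handle at a 60 N setting.
- **Bystanders:** The jar and tip box look unmoved in the last side picture. The bottle was mostly hidden behind the gripper there, so I did not check it in that view, but the arm never went near it.

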